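# Weigh two cake rolls against each other and serve the heavier

### The job

Find out which of the two chocolate rolls on the baking tray is the heavier: set one on each pan of the balance, so that both lie there at the same time, let go and let it come to rest. Then set the roll on the side that dropped in the empty place among the cakes on the serving plate, lying flat on its foot, and leave the lighter one lying on its pan to weigh the next roll against. Set the rolls down without dropping them, and leave the other cakes, the bottle, the jar and the mug where they are.

Things in the scene. Friction and masses are not known exactly. Their poses are not given: they have to be found in the camera images.
- roll_1_c (a point): one of the two chocolate-coated cake rolls, alike to the eye: logs 64 mm long (own x axis), 46 mm wide (own y) and 44 mm high (own z, up) with a flat foot and a green spiral on both cut ends, loose, about 85 to 165 g. This point is its centre, 22 mm above its underside. Firm enough to grip across its width. Starts on the baking tray at any yaw; the two seldom weigh the same
- roll_2_c (a point): the other of the two chocolate-coated cake rolls, alike to the eye: logs 64 mm long (own x axis), 46 mm wide (own y) and 44 mm high (own z, up) with a flat foot and a green spiral on both cut ends, loose, about 85 to 165 g. This point is its centre, 22 mm above its underside. Firm enough to grip across its width. Starts on the baking tray at any yaw; the two seldom weigh the same
- balance: small grey baker's counter balance, fixed to the counter: base 110 x 250 mm, forked column in the middle with an index plate up to 124 mm high, beam along its y axis with a pan on a post at each end, pan centres 130 mm either side of the column. Origin at the centre of its underside, z up, y along the beam; wherever it stands it faces much the same way (y roughly sideways to the robot's left)
- beam (a joint): tilt of the balance beam, rad: 0 level, positive when the right pan is down and the left one up, stops at -0.1 and +0.1. It swings freely with slight damping and levels itself when empty; with one roll on it goes to the stop in under half a second; with a roll on each pan a difference of 5 g still sends it towards the heavier side's stop, in about 3 s, so give it time
- pan_left_top (a point): centre of the upper face of the balance's left pan (+ y side of the balance), a flat round brass pan 144 mm across and 4 mm thick with a 2 mm lip. It always stays level, and stands 70 mm above the counter when the balance is level; it rises and falls 13 mm with the beam. z up, axes as the balance's
- pan_right_top (a point): centre of the upper face of the balance's right pan (- y side of the balance), a flat round brass pan 144 mm across and 4 mm thick with a 2 mm lip. It always stays level, and stands 70 mm above the counter when the balance is level; it rises and falls 13 mm with the beam. z up, axes as the balance's
- plate: round serving plate, fixed, white with a yellow decorated rim, 240 mm across: flat floor of 86 mm radius 8 mm above the counter, rim sloping up to 18 mm. Origin at the centre of its underside; three cakes stand on it 52 mm from its centre at 90, 180 and 270 degrees from its x axis
- plate_gap (a point): middle of the empty place on the plate, on the plate's floor, 52 mm from the plate's centre along the plate's x axis; x points radially outward, z up. A roll fits there best with its length along x
- tray: aluminium baking tray, fixed, 220 mm (x) by 230 mm (y), floor 3 mm thick, rim 3 mm thick and 14 mm high. Origin at the centre of its underside. The two rolls and two round cakes stand on it, about 100 mm apart, in any arrangement
- tray_cake_1: a round fluted chocolate-coated cake, 44 mm across and 26 mm high, loose, 60 g; origin at the centre of its underside, z up. A bystander on the baking tray
- tray_cake_2: a round fluted chocolate-coated cake, 44 mm across and 26 mm high, loose, 60 g; origin at the centre of its underside, z up. A bystander on the baking tray
- plate_cake_1: a round fluted chocolate-coated cake, 44 mm across and 26 mm high, loose, 60 g; origin at the centre of its underside, z up. A bystander on the serving plate
- plate_cake_2: a round fluted chocolate-coated cake, 44 mm across and 26 mm high, loose, 60 g; origin at the centre of its underside, z up. A bystander on the serving plate
- plate_cake_3: a round fluted chocolate-coated cake, 44 mm across and 26 mm high, loose, 60 g; origin at the centre of its underside, z up. A bystander on the serving plate
- syrup_bottle: amber glass bottle, 56 mm across, 180 mm high, loose, upright; origin at the centre of its underside. A bystander
- spread_jar: glass jar with a steel lid, 72 mm across, 85 mm high, loose, upright; origin at the centre of its underside. A bystander
- mug: white mug, 76 mm across without its handle (at its +y side), 88 mm high, loose, upright; origin at the centre of its underside. A bystander

How it is judged:
By the outcome, as a careful person would: the job done as asked, in the order asked, and still so for the second after the job is handed in, with the robot touching nothing.
It also fails if it takes over 67 s, if anything falls off the work surface, if the arm or the gripper's body presses on something with over 40 N, if the wrist force passes 120 N, or if a joint passes its speed limit or range.

### The arm

A 6-joint arm with a two-finger parallel gripper is mounted at the origin on the work surface. World frame = base frame: x ahead of the robot, y to its left, z up, the work surface at z = 0. Lengths are in mm, angles in rad, forces in N, time in s.
With the tool pointing down it reaches from about 375 to 975 mm from the base axis. Payload 3.8 kg.
Tool frame: the origin (TCP) lies at the centre of the arm's flange, where the gripper is bolted on; the fingertips stand 166 mm ahead of it and the grasp point (between the pads) lies 147 mm ahead of it; z points along the fingers, y is the direction in which the jaws open and shut (so a half turn about z gives the same grasp; the last joint's range is limited). The gripper opens to 88 mm and grips with 3 to 60 N. Pads are 18 mm wide; open, the fingers measure 123 mm over their backs; the gripper's body (75 mm by 187 mm) begins 45 mm behind the grasp point.
Start: joints at [-1.223, 0.264, 1.604, -0, 1.274, -0.037], TCP at [253.372, -625.638, 404.706] pointing down, gripper open.
Joint ranges: [-2.63, 2.63], [-0.94, 2.18], [0.31, 2.57], [-1.31, 4.45], [0, 2.66], [-2.55, 2.55]. Speed limits (rad/s): [2.57, 2.57, 3.14, 3.14, 3.14, 3.14].

### API

Orientations are given as a unit quaternion [w, x, y, z].
In Python, from bench import * gives the robot as it stands.
- The arm moves only by the tool move_arm, never from a script. Its argument "rows" is one flat list of numbers, 7 for each row, row after row: the turn, a rotation vector about the tool's x, y, z in degrees, then the shift along the tool's x, y, z in m, then the finger opening in m, from 0 to 0.0881. In form: [ax, ay, az, dx, dy, dz, claw, ax, ay, az, dx, dy, dz, claw, ...]. A call has 1 to 20 rows; each row is the pose to reach, as a shift and turn from the pose commanded when the call began, along the tool's axes at that moment; what a row does not reach only later rows make up. A row lasts 1/10 s, in which the tool goes at most 50 mm and 8.59 degrees, less where a joint would pass 70% of its speed; a pose out of reach is approached as far as the arm can. A call with a gripper value outside its range is refused whole. The fingers move at their own pace and stop on an object; "grip_force" is the grip in N (left out, the last holds). Time passes only in rows, so rows that repeat a pose let the fingers close. It gives the time, the measured TCP pose, the force and the opening at its end, in the units of the state.
- state(): the state, without advancing time (a new reading comes with each control period).
- grab_frame(name): name is "scene" or "top" or "wrist"; returns a dict with "img" (400x640x3 uint8, red, green, blue), "fx", "fy", "cx", "cy" (pixels), "R" (3x3) and "t" (3): a world point X has camera coordinates R X + t. Camera axes: x right, y down, z forward; pixel columns grow to the right and rows downward; lengths in mm; the calibration is good to about 2 mm. A picture is of the moment at which its call begins. There is no depth.
- sign_off(): hands the job in, once; it reports no verdict.
The state is a dict: "time": time; "joint_positions": joint angles; "qd": joint speeds; "tau": joint torques, N m; "tool_pos": TCP position; "tool_rot": TCP orientation; "force": force on the tool from outside, world axes, zero at the start; "ft_torque": the same for the moment, N m; "finger_gap": finger opening in mm.
Only numpy, scipy, OpenCV 4.12 (cv2) and the standard library are available. Lean on these libraries where they do the work, as an engineer would, in place of code of your own. Each camera call takes 0.05 s, during which the arm holds its last target.

## Working session

There is one attempt and no reset: what is moved stays moved. The work goes in short steps, Python scripts to look and compute and a tool call to move; the robot and the scene stay as the last step left them, time stands still between calls to the robot, and variables do not carry over. Pictures are saved under pics/ and viewed, and the job is handed in when it is done.

Besides the shell and the picture viewer there is one more tool, called after ">>>" as name(argument=value, ...) on one line, values as JSON. move_arm: Moves the arm, as the interface text tells. Its arguments: {"type":"object","properties":{"rows":{"type":"array","items":{"type":"number"}},"grip_force":{"type":"number"}},"required":["rows"]}

```bash
mkdir -p pics; ls
python3 - <<'E'
from bench import *
import cv2,pickle
s=state();print(s)
d={}
for n in["scene","top","wrist"]:
    f=grab_frame(n);d[n]=f
    cv2.imwrite(f"pics/a_{n}.png",f["img"][:,:,::-1]);print(n,f["fx"],f["fy"],f["cx"],f["cy"],f["R"],f["t"])
pickle.dump(d,open("a.pkl","wb"))
E
```

```text
pics
{'time': 0.0, 'joint_positions': array([-1.22290305e+00,  2.64696773e-01,  1.60534533e+00, -1.77185503e-05,
        1.27368223e+00, -3.69010836e-02]), 'qd': array([-1.66279643e-03,  2.93300233e-04,  3.57560437e-05, -4.31814245e-04,
        1.72757605e-03, -4.50977767e-04]), 'tau': array([ 2.06227478e-04, -5.02099514e+01, -3.56876063e+01,  7.28595536e-02,
        2.92055384e-02, -1.88603995e-04]), 'tool_pos': array([ 253.25284987, -625.32385323,  403.44108607]), 'tool_rot': array([-1.05166796e-03,  9.81547630e-01,  1.91214837e-01, -1.73432897e-04]), 'force': array([0.24887412, 0.58155216, 0.48085779]), 'ft_torque': array([ 0.01656233, -0.01159954, -0.01231074]), 'finger_gap': 88.36176007143331}
scene 480.85177647095634 480.85177647095634 315.0674921043128 192.60437740519635 [[ 0.24825997  0.9686552  -0.00860721]
 [ 0.8290654  -0.21706284 -0.51530019]
 [-0.50101652  0.12079247 -0.85696653]] [-140.16192055 -401.32420646 1883.63252318]
top 386.6312843536148 386.6312843536148 324.1824211467856 200.83350834401838 [[-0.00551168 -0.99993337  0.0101427 ]
 [-0.99752472  0.00478681 -0.07015348]
 [ 0.07010026 -0.01050426 -0.99748464]] [-4.77510848e-01  5.29851730e+02  1.03830930e+03]
wrist 338.9140169545882 338.9140169545882 321.8158935528612 195.26413570746084 [[ 3.75187765e-01 -9.26948362e-01 -9.35948358e-04]
 [-8.95943897e-01 -3.62897119e-01  2.56105868e-01]
 [-2.37736567e-01 -9.52492308e-02 -9.66648286e-01]] [-675.62967911  -35.52523692  388.68335484]
```

View pics/a_top.png

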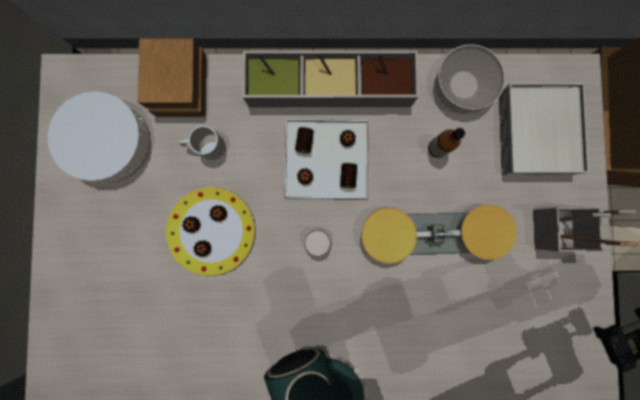

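View pics/a_scene.png

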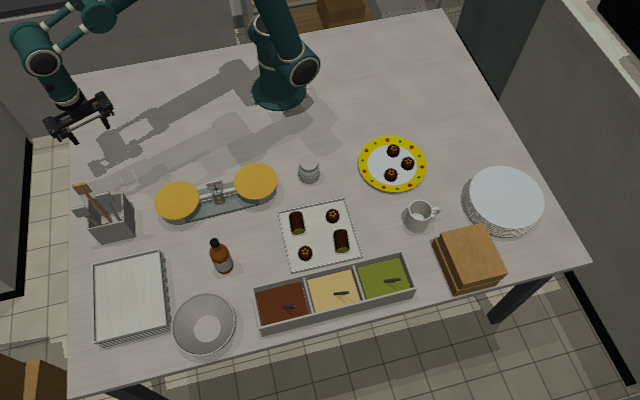

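View pics/a_wrist.png

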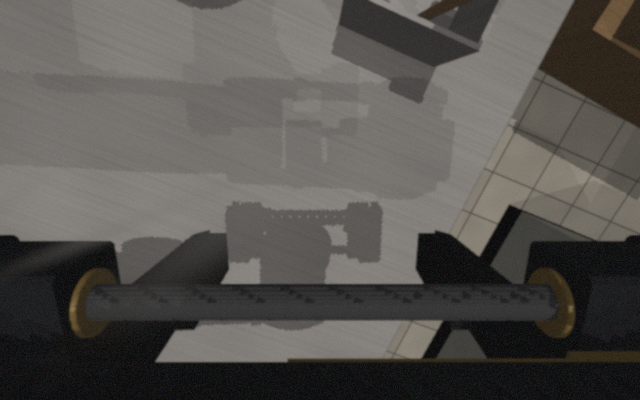

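```bash
cat > h.py <<'E'
import numpy as np,cv2,pickle
def cast(f,u,v,z):
    d=f["R"].T@np.array([(u-f["cx"])/f["fx"],(v-f["cy"])/f["fy"],1.]);c=-f["R"].T@f["t"]
    return c+d*(z-c[2])/d[2]
def proj(f,X):
    p=f["R"]@np.array(X,float)+f["t"];return f["fx"]*p[0]/p[2]+f["cx"],f["fy"]*p[1]/p[2]+f["cy"]
def blobs(m,amin,roi):
    k=np.zeros_like(m);x0,y0,x1,y1=roi;k[y0:y1,x0:x1]=m[y0:y1,x0:x1]
    n,l,st,ce=cv2.connectedComponentsWithStats(k.astype(np.uint8))
    return [(st[i,4],ce[i],(l==i)) for i in range(1,n) if st[i,4]>amin]
E
python3 - <<'E'
from h import *
d=pickle.load(open("a.pkl","rb"))
for n,roi,roip,rob in [("top",(290,125,364,195),(165,185,258,277),(355,195,525,270)),("scene",(280,203,358,268),(355,134,430,194),(150,160,282,225))]:
    f=d[n];im=f["img"].astype(int);print(n,"cam",-f["R"].T@f["t"])
    dark=im.max(2)<95
    for r,h,nm in [(roi,0,"tray"),(roip,0,"plate")]:
        for a,c,m in blobs(dark,40,r):
            rect=cv2.minAreaRect(np.argwhere(m)[:,::-1].astype(np.float32))
            roll = a>( 250 if n=="top" else 250)
            pts=np.array([cast(f,*p,47 if roll else 30)[:2] for p in cv2.boxPoints(rect)])
            z=28 if nm=="tray" and a>200 else 20
            print(nm,a,c.round(1),rect, cast(f,*c,z).round(1),"box\n",pts.round(0).tolist())
    hsv=cv2.cvtColor(f["img"],cv2.COLOR_RGB2HSV)
    yel=(hsv[...,0]>14)&(hsv[...,0]<35)&(hsv[...,1]>110)&(hsv[...,2]>100)
    for a,c,m in blobs(yel,400,rob):
        e=cv2.fitEllipse(max(cv2.findContours(m.astype(np.uint8),0,1)[0],key=len));print("pan",a,c,e,cast(f,*e[0],70).round(1))
    for a,c,m in blobs(yel,200,roip):
        e=cv2.fitEllipse(max(cv2.findContours(m.astype(np.uint8),0,1)[0],key=len));print("plate",a,e,cast(f,*e[0],17).round(1))
    cv2.imwrite(f"pics/b_{n}.png",cv2.resize(f["img"][roi[1]-5:roi[3]+5,roi[0]-5:roi[2]+5,::-1],None,fx=6,fy=6,interpolation=2))
E
```

```text
top cam [ 455.75181902    7.89288708 1072.87336953]
tray 419 [304.  140.5] ((304.0675354003906, 140.59458923339844), (16.439899444580078, 26.797035217285156), 9.462322235107422) [695.   51.2  28. ] box
 [[658.0, 78.0], [730.0, 66.0], [723.0, 22.0], [651.0, 35.0]]
tray 214 [347.2 138.2] ((347.2500305175781, 138.25001525878906), (16.26345443725586, 15.55634880065918), 45.0) [701.1 -67.2  28. ] box
 [[701.0, -36.0], [732.0, -67.0], [700.0, -98.0], [669.0, -68.0]]
tray 400 [348.1 175.6] ((348.0, 175.5), (25.0, 16.0), 90.0) [597.8 -68.6  28. ] box
 [[629.0, -46.0], [629.0, -89.0], [562.0, -88.0], [562.0, -45.0]]
tray 206 [304.7 176.4] ((304.5, 176.5), (15.0, 15.0), 90.0) [596.2  49.6  28. ] box
 [[616.0, 70.0], [616.0, 30.0], [575.0, 30.0], [575.0, 70.0]]
plate 220 [218.  213.2] ((218.0, 213.5), (15.0, 16.0), 90.0) [497.5 285.3  20. ] box
 [[517.0, 305.0], [516.0, 262.0], [476.0, 261.0], [476.0, 304.0]]
plate 230 [191.2 224.3] ((191.5, 224.5), (15.0, 17.0), 90.0) [467.6 357.5  20. ] box
 [[487.0, 376.0], [487.0, 331.0], [447.0, 330.0], [447.0, 376.0]]
plate 228 [202.2 248.4] ((202.0, 248.
[... 2025 characters left out ...]
 [493.0, 314.0], [536.0, 284.0]]
plate 58 [377.1 187.1] ((376.1113586425781, 185.7001495361328), (39.357337951660156, 6.07256555557251), 27.21611213684082) [533.  224.9  20. ] box
 [[492.0, 166.0], [474.0, 182.0], [572.0, 274.0], [589.0, 258.0]]
pan 1252 [255.20527157 180.81230032] ((255.21034240722656, 180.8085479736328), (35.72489547729492, 42.63850402832031), 79.28486633300781) [ 436.2 -170.1   70. ]
pan 1339 [176.31366692 200.06123973] ((176.32498168945312, 200.05511474609375), (36.369773864746094, 44.863807678222656), 66.89164733886719) [ 444. -430.   70.]
plate 1376 ((391.9267883300781, 163.60504150390625), (55.32734680175781, 68.22969055175781), 100.11394500732422) [452.6 306.   17. ]
```

Run:
```python
import cv2
a=cv2.imread("pics/b_top.png");b=cv2.imread("pics/b_scene.png")
h=max(a.shape[0],b.shape[0]);p=lambda x:cv2.copyMakeBorder(x,0,h-x.shape[0],0,0,0)
c=cv2.hconcat([p(a),p(b)]);cv2.imwrite("pics/b.png",cv2.resize(c,(800,int(800*c.shape[0]/c.shape[1]))))
```

```text
(no output)
```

View pics/b.png

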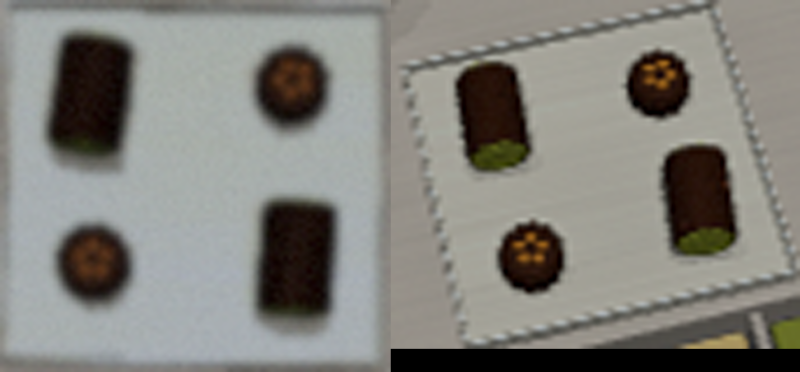

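```bash
cat >> h.py <<'E'
def mv(cur,*tg):
    # cur, tg: x,y,z(TCP),yaw deg ; prints rows az,dx,dy,dz
    x,y,z,th=cur;t=np.radians(th)
    for X,Y,Z,T in tg:
        d=np.array([X-x,Y-y]);n=np.hypot(np.hypot(*d),Z-z)
        print(f"az {-(T-th):.2f} dx {(d@[np.cos(t),np.sin(t)])/1e3:.4f} dy {(d@[np.sin(t),-np.cos(t)])/1e3:.4f} dz {-(Z-z)/1e3:.4f} rows>={max(n/50,abs(T-th)/8.59):.1f}")
E
python3 -c "
from h import *
mv((253.4,-625.6,404.7,22.05),(599,-69.5,320,-2))"
```

```text
az 24.05 dx 0.5291 dy -0.3857 dz 0.0847 rows>=13.2
```

>>> move_arm(rows=[0,0,24.05,0.529,-0.386,0.085,0.088,0,0,24.05,0.529,-0.386,0.085,0.088,0,0,24.05,0.529,-0.386,0.085,0.088,0,0,24.05,0.529,-0.386,0.085,0.088,0,0,24.05,0.529,-0.386,0.085,0.088,0,0,24.05,0.529,-0.386,0.085,0.088,0,0,24.05,0.529,-0.386,0.085,0.088,0,0,24.05,0.529,-0.386,0.085,0.088,0,0,24.05,0.529,-0.386,0.085,0.088,0,0,24.05,0.529,-0.386,0.085,0.088,0,0,24.05,0.529,-0.386,0.085,0.088,0,0,24.05,0.529,-0.386,0.085,0.088,0,0,24.05,0.529,-0.386,0.085,0.088,0,0,24.05,0.529,-0.386,0.085,0.088,0,0,24.05,0.529,-0.386,0.085,0.088,0,0,24.05,0.529,-0.386,0.085,0.088,0,0,24.05,0.529,-0.386,0.085,0.088], grip_force=20)

```text
time: 1.85
tool_pos: [598.2, -70.7, 319.8]
tool_rot: [0.0, 1.0, -0.018, -0.0]
force: [0.6, -0.9, -0.0]
finger_gap: 88.0
```

Run:
```python
from bench import *
from h import *
s=state();print(s["time"],s["tool_pos"],s["tool_rot"],s["joint_positions"],s["force"])
q=s["tool_rot"];print("yaw",2*np.degrees(np.arctan2(q[2],q[1])))
f=grab_frame("wrist");pickle.dump(f,open("w1.pkl","wb"))
cv2.imwrite("pics/w1.png",f["img"][:,:,::-1])
im=f["img"].astype(int);hsv=cv2.cvtColor(f["img"],cv2.COLOR_RGB2HSV)
print([proj(f,p) for p in [(599,-69.5,25),(697,50,25),(599,-69.5,147)]])
```

```text
1.85 [598.17905666 -70.68501883 319.8472559 ] [ 2.15972823e-04  9.99833012e-01 -1.82727132e-02 -1.00308000e-04] [-1.58840061e-01  1.94379467e-01  1.85111183e+00 -5.12416826e-04
  1.09623953e+00  1.44873790e+00] [ 0.55501034 -0.91697952 -0.04318328]
yaw -2.0940152968910426
[(np.float64(318.17246949764643), np.float64(185.87950289081493)), (np.float64(156.72638374887623), np.float64(66.64019883747838)), (np.float64(315.8723538031956), np.float64(243.34879153546058))]
```

View pics/w1.png

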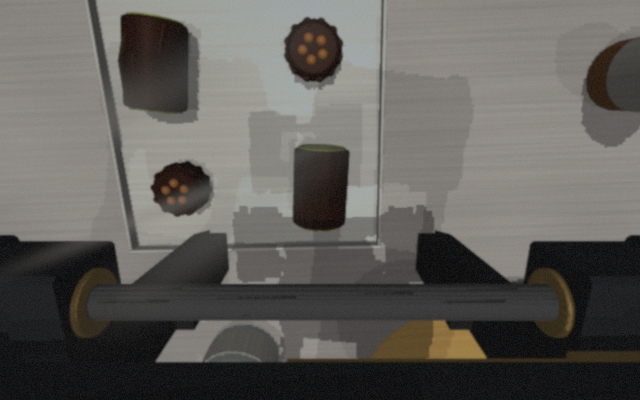

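>>> move_arm(rows=[0,0,0,0.001,0.001,0.05,0.088,0,0,0,0.001,0.001,0.1,0.088,0,0,0,0.001,0.001,0.13,0.088,0,0,0,0.001,0.001,0.145,0.088,0,0,0,0.001,0.001,0.145,0.088,0,0,0,0.001,0.001,0.145,0.03,0,0,0,0.001,0.001,0.145,0.03,0,0,0,0.001,0.001,0.145,0.03,0,0,0,0.001,0.001,0.145,0.03,0,0,0,0.001,0.001,0.145,0.03,0,0,0,0.001,0.001,0.145,0.03], grip_force=20)

```text
time: 3.0
tool_pos: [599.7, -70.6, 174.9]
tool_rot: [-0.0, 1.0, -0.018, -0.0]
force: [-1.4, -0.5, 4.0]
finger_gap: 45.8
```

```bash
python3 -c "
from h import *
mv((600,-70.7,174.8,-2),(600,-70.7,325,-2),(444,-429,325,0))"
```

```text
az 0.00 dx 0.0000 dy 0.0000 dz -0.1502 rows>=3.0
az -2.00 dx -0.1434 dy 0.3635 dz -0.1502 rows>=8.4
```

>>> move_arm(rows=[0,0,0,0,0,-0.02,0.03,0,0,0,0,0,-0.06,0.03,0,0,0,0,0,-0.11,0.03,0,0,0,0,0,-0.15,0.03,0,0,0,0,0,-0.15,0.03])

```text
time: 3.5
tool_pos: [602.5, -70.4, 331.7]
tool_rot: [0.001, 1.0, -0.017, 0.006]
force: [1.3, -0.1, -0.0]
finger_gap: 46.3
```

>>> move_arm(rows=[0,0,-2,-0.015,0.036,0,0.03,0,0,-2,-0.032,0.081,0,0.03,0,0,-2,-0.05,0.126,0,0.03,0,0,-2,-0.068,0.171,0,0.03,0,0,-2,-0.086,0.217,0,0.03,0,0,-2,-0.103,0.262,0,0.03,0,0,-2,-0.121,0.307,0,0.03,0,0,-2,-0.135,0.342,0,0.03,0,0,-2,-0.1434,0.3635,0,0.03,0,0,-2,-0.1434,0.3635,0,0.03,0,0,-2,-0.1434,0.3635,0,0.03,0,0,-2,-0.1434,0.3635,0,0.03])

```text
time: 4.7
tool_pos: [444.0, -427.4, 323.4]
tool_rot: [-0.001, 1.0, 0.0, -0.001]
force: [-0.0, 0.1, -2.0]
finger_gap: 45.6
```

Run:
```python
from bench import *
from h import *
s=state();print(s["time"],s["tool_pos"],s["force"])
for n in["top","scene"]:
    f=grab_frame(n);cv2.imwrite(f"pics/c_{n}.png",f["img"][:,:,::-1])
```

```text
4.7 [ 443.98152219 -427.37315095  323.37361859] [-0.00397079  0.12275406 -2.04360172]
```

View pics/c_scene.png

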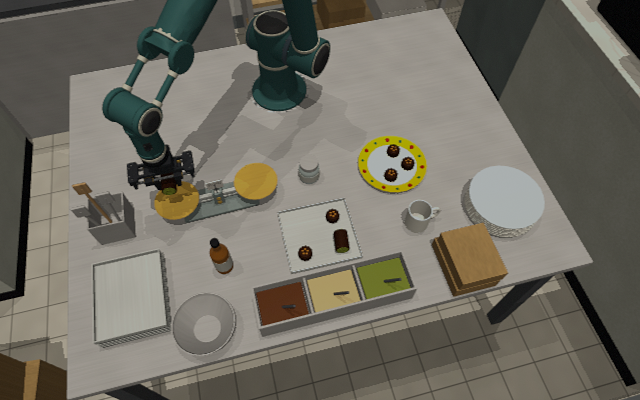

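>>> move_arm(rows=[0,0,0,0,-0.006,0.03,0.03,0,0,0,0,-0.006,0.055,0.03,0,0,0,0,-0.006,0.068,0.03,0,0,0,0,-0.006,0.073,0.03,0,0,0,0,-0.006,0.073,0.03,0,0,0,0,-0.006,0.073,0.03,0,0,0,0,-0.006,0.073,0.03])

```text
time: 5.5
tool_pos: [444.3, -423.2, 253.3]
tool_rot: [0.001, 1.0, -0.0, 0.001]
force: [0.1, -0.6, -1.3]
finger_gap: 45.9
```

Run:
```python
from bench import *
from h import *
s=state();print(s["time"],s["tool_pos"],s["force"])
f=grab_frame("scene");cv2.imwrite(f"pics/d.png",cv2.resize(f["img"][130:250,60:300,::-1],None,fx=3,fy=3,interpolation=2))
```

```text
5.5 [ 444.31924981 -423.16405724  253.26873704] [ 0.10344427 -0.60536476 -1.30453878]
```

View pics/d.png

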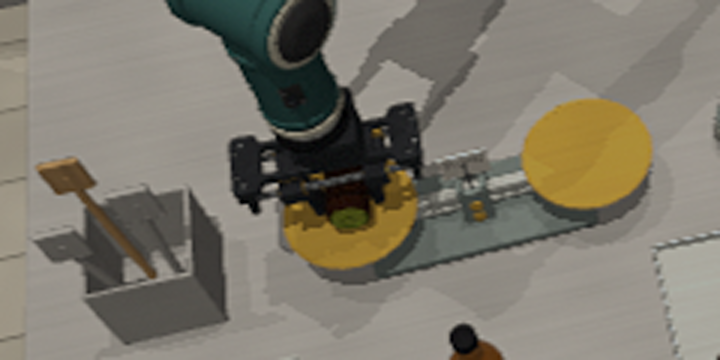

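>>> move_arm(rows=[0,0,0,0,0,0.007,0.03,0,0,0,0,0,0.012,0.03,0,0,0,0,0,0.016,0.03,0,0,0,0,0,0.02,0.03,0,0,0,0,0,0.023,0.03,0,0,0,0,0,0.024,0.03,0,0,0,0,0,0.024,0.03,0,0,0,0,0,0.024,0.03])

```text
time: 6.35
tool_pos: [443.6, -422.5, 228.8]
tool_rot: [-0.0, 1.0, -0.0, -0.0]
force: [-4.9, 3.3, 7.9]
finger_gap: 45.9
```

Run:
```python
from bench import *
from h import *
s=state();print(s["time"],s["tool_pos"],s["force"])
f=grab_frame("scene");cv2.imwrite(f"pics/e.png",cv2.resize(f["img"][130:250,60:300,::-1],None,fx=3,fy=3,interpolation=2))
```

```text
6.35 [ 443.60947579 -422.45890873  228.78918496] [-4.88210995  3.33749868  7.92617907]
```

View pics/e.png

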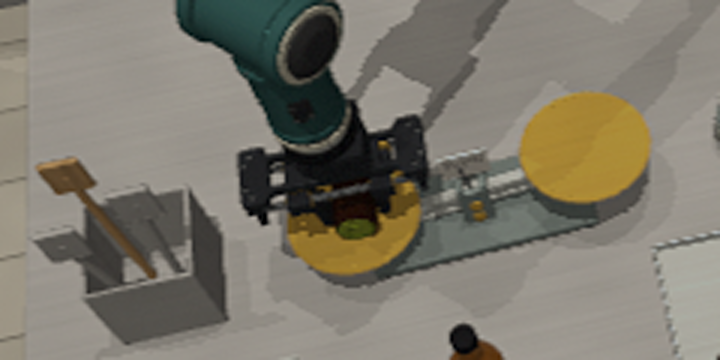

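>>> move_arm(rows=[0,0,0,0,0,-0.001,0.048,0,0,0,0,0,-0.001,0.055,0,0,0,0,0,-0.001,0.07,0,0,0,0,0,-0.001,0.088,0,0,0,0,0,-0.001,0.088,0,0,0,0,0,-0.001,0.088,0,0,0,0,0,-0.03,0.088,0,0,0,0,0,-0.07,0.088,0,0,0,0,0,-0.11,0.088,0,0,0,0,0,-0.11,0.088])

```text
time: 7.4
tool_pos: [445.5, -424.4, 345.1]
tool_rot: [0.004, 1.0, -0.0, 0.004]
force: [0.8, -0.8, -0.2]
finger_gap: 88.0
```

Run:
```python
from bench import *
from h import *
s=state();print(s["time"],s["tool_pos"],s["force"])
f=grab_frame("scene");cv2.imwrite(f"pics/f.png",cv2.resize(f["img"][130:250,60:300,::-1],None,fx=3,fy=3,interpolation=2))
mv((444,-422,340,0),(696.5,50.5,320,-9))
```

```text
7.4 [ 445.54375036 -424.43061863  345.09424514] [ 0.82537845 -0.77526092 -0.170721  ]
az 9.00 dx 0.2525 dy -0.4725 dz 0.0200 rows>=10.7
```

View pics/f.png

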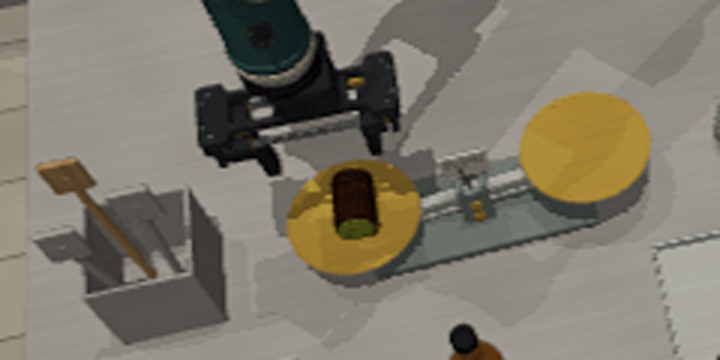

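>>> move_arm(rows=[0,0,9,0.2525,-0.472,0.02,0.088,0,0,9,0.2525,-0.472,0.02,0.088,0,0,9,0.2525,-0.472,0.02,0.088,0,0,9,0.2525,-0.472,0.02,0.088,0,0,9,0.2525,-0.472,0.02,0.088,0,0,9,0.2525,-0.472,0.02,0.088,0,0,9,0.2525,-0.472,0.02,0.088,0,0,9,0.2525,-0.472,0.02,0.088,0,0,9,0.2525,-0.472,0.02,0.088,0,0,9,0.2525,-0.472,0.02,0.088,0,0,9,0.2525,-0.472,0.02,0.088,0,0,9,0.2525,-0.472,0.02,0.088,0,0,9,0.2525,-0.472,0.02,0.088,0,0,9,0.2525,-0.472,0.02,0.088])

```text
time: 8.85
tool_pos: [695.5, 48.6, 316.3]
tool_rot: [0.0, 0.997, -0.079, -0.001]
force: [-0.4, -0.3, 0.7]
finger_gap: 88.0
```

Run:
```python
from bench import *
from h import *
s=state();print(s["time"],s["tool_pos"],s["tool_rot"])
f=grab_frame("wrist");pickle.dump(f,open("w2.pkl","wb"))
cv2.imwrite("pics/w2.png",f["img"][:,:,::-1])
print([proj(f,p) for p in [(696.5,50.5,25)]])
```

```text
8.85 [695.48304878  48.55235256 316.26729645] [ 3.85444345e-04  9.96895712e-01 -7.87218251e-02 -1.29006601e-03]
[(np.float64(316.95825809465424), np.float64(186.4543229482781))]
```

View pics/w2.png

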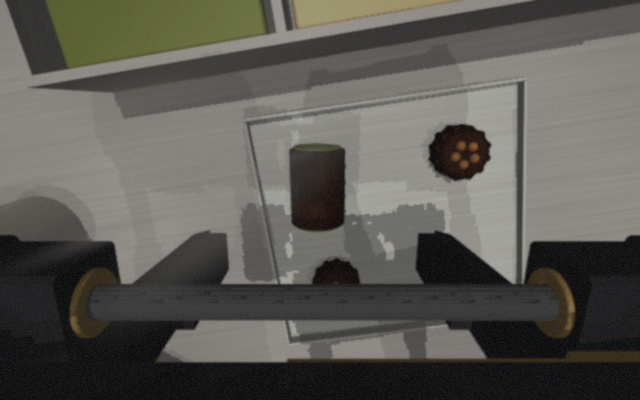

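>>> move_arm(rows=[0,0,0,0.001,-0.0015,0.05,0.088,0,0,0,0.001,-0.0015,0.1,0.088,0,0,0,0.001,-0.0015,0.13,0.088,0,0,0,0.001,-0.0015,0.143,0.088,0,0,0,0.001,-0.0015,0.143,0.088,0,0,0,0.001,-0.0015,0.143,0.03,0,0,0,0.001,-0.0015,0.143,0.03,0,0,0,0.001,-0.0015,0.143,0.03,0,0,0,0.001,-0.0015,0.143,0.03,0,0,0,0.001,-0.0015,0.143,0.03,0,0,0,0.001,-0.0015,0.143,0.03])

```text
time: 10.0
tool_pos: [697.5, 50.9, 174.6]
tool_rot: [-0.0, 0.997, -0.078, -0.0]
force: [-0.8, 0.4, 1.1]
finger_gap: 46.2
```

>>> move_arm(rows=[0,0,0,0,0,-0.02,0.03,0,0,0,0,0,-0.06,0.03,0,0,0,0,0,-0.11,0.03,0,0,0,0,0,-0.15,0.03,0,0,0,0,0,-0.15,0.03,0,0,0,0,0,-0.15,0.03])

```text
time: 10.6
tool_pos: [697.7, 50.9, 325.9]
tool_rot: [-0.0, 0.997, -0.078, 0.001]
force: [-0.0, 1.0, -1.2]
finger_gap: 45.7
```

Run:
```python
from bench import *
from h import *
s=state();print(s["time"],s["tool_pos"],s["tool_rot"])
mv((697.5,51.5,326,-9),(436,-170,326,0))
```

```text
10.6 [697.72554176  50.90796124 325.88444273] [-1.30935559e-04  9.96923555e-01 -7.83712254e-02  1.16627842e-03]
az -9.00 dx -0.2236 dy 0.2597 dz 0.0000 rows>=6.9
```

>>> move_arm(rows=[0,0,-2,-0.022,0.026,0,0.03,0,0,-4,-0.05,0.06,0,0.03,0,0,-6,-0.08,0.095,0,0.03,0,0,-9,-0.11,0.13,0,0.03,0,0,-9,-0.14,0.165,0,0.03,0,0,-9,-0.17,0.2,0,0.03,0,0,-9,-0.2,0.233,0,0.03,0,0,-9,-0.217,0.252,0,0.03,0,0,-9,-0.2236,0.26,0,0.03,0,0,-9,-0.2236,0.26,0,0.03,0,0,-9,-0.2236,0.26,0.0,0.03,0,0,-9,-0.2236,0.26,0.03,0.03,0,0,-9,-0.2236,0.26,0.045,0.03,0,0,-9,-0.2236,0.26,0.055,0.03,0,0,-9,-0.2236,0.26,0.06,0.03,0,0,-9,-0.2236,0.26,0.06,0.03,0,0,-9,-0.2236,0.26,0.06,0.03])

```text
time: 12.3
tool_pos: [436.6, -171.0, 265.3]
tool_rot: [0.0, 1.0, 0.0, 0.0]
force: [-0.0, 0.3, -1.9]
finger_gap: 45.7
```

Run:
```python
from bench import *
from h import *
s=state();print(s["time"],s["tool_pos"],s["force"])
f=grab_frame("scene");cv2.imwrite(f"pics/g.png",cv2.resize(f["img"][130:250,120:360,::-1],None,fx=3,fy=3,interpolation=2))
```

```text
12.3 [ 436.61940854 -171.04256082  265.29405239] [-6.67253558e-04  2.94669601e-01 -1.86661047e+00]
```

View pics/g.png

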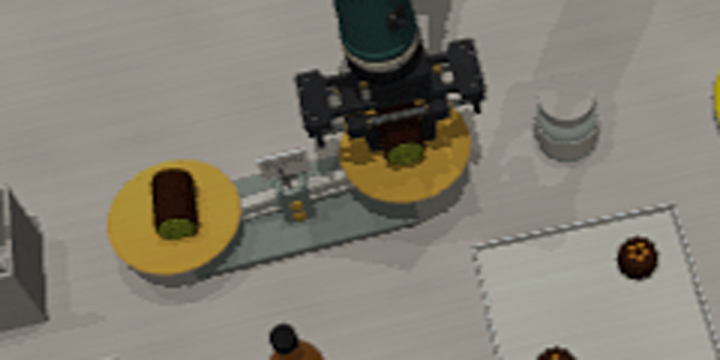

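>>> move_arm(rows=[0,0,0,0,0,0.004,0.03,0,0,0,0,0,0.008,0.03,0,0,0,0,0,0.01,0.03,0,0,0,0,0,0.012,0.03,0,0,0,0,0,0.014,0.03,0,0,0,0,0,0.015,0.03,0,0,0,0,0,0.015,0.03,0,0,0,0,0,0.015,0.03])

```text
time: 13.15
tool_pos: [435.9, -171.1, 249.7]
tool_rot: [-0.0, 1.0, -0.0, -0.0]
force: [0.0, 0.4, 0.2]
finger_gap: 45.8
```

Run:
```python
from bench import *
from h import *
s=state();print(s["time"],s["tool_pos"],s["force"])
f=grab_frame("scene");cv2.imwrite(f"pics/g2.png",cv2.resize(f["img"][130:250,120:360,::-1],None,fx=3,fy=3,interpolation=2))
```

```text
13.15 [ 435.94294604 -171.0972618   249.74216476] [0.01907659 0.43092717 0.23765098]
```

View pics/g2.png

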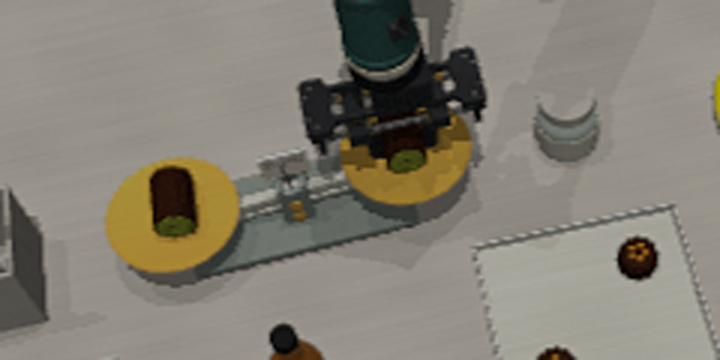

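>>> move_arm(rows=[0,0,0,0,0,0,0.048,0,0,0,0,0,0,0.054,0,0,0,0,0,0,0.065,0,0,0,0,0,0,0.088,0,0,0,0,0,0,0.088,0,0,0,0,0,0,0.088,0,0,0,0,0,-0.03,0.088,0,0,0,0,0,-0.07,0.088,0,0,0,0,0,-0.11,0.088,0,0,0,-0.02,-0.04,-0.13,0.088,0,0,0,-0.02,-0.08,-0.13,0.088,0,0,0,-0.02,-0.12,-0.13,0.088,0,0,0,-0.02,-0.15,-0.13,0.088,0,0,0,-0.02,-0.15,-0.13,0.088,0,0,0,-0.02,-0.15,-0.13,0.088])

```text
time: 14.7
tool_pos: [415.9, -20.7, 379.7]
tool_rot: [0.0, 1.0, 0.001, 0.0]
force: [-0.5, 0.7, 0.5]
finger_gap: 87.7
```

```bash
cat > bal.py <<'E'
from bench import *
from h import *
import sys
s=state();print(s["time"],s["tool_pos"],s["force"])
f=grab_frame("scene");cv2.imwrite(f"pics/{sys.argv[1]}.png",cv2.resize(f["img"][130:250,120:360,::-1],None,fx=3,fy=3,interpolation=2))
hsv=cv2.cvtColor(f["img"],cv2.COLOR_RGB2HSV)
yel=(hsv[...,0]>14)&(hsv[...,0]<35)&(hsv[...,1]>110)&(hsv[...,2]>100)
for a,c,m in blobs(yel,400,(150,160,282,225)):
    e=cv2.fitEllipse(cv2.convexHull(max(cv2.findContours(m.astype(np.uint8),0,1)[0],key=len)));print("pan",a,np.round(e[0],2))
E
python3 bal.py i1
```

```text
14.7 [415.8886011  -20.71805206 379.72021003] [-0.51661539  0.65081937  0.52827105]
pan 945 [255.48 182.98]
pan 1022 [175.52 198.  ]
```

View pics/i1.png

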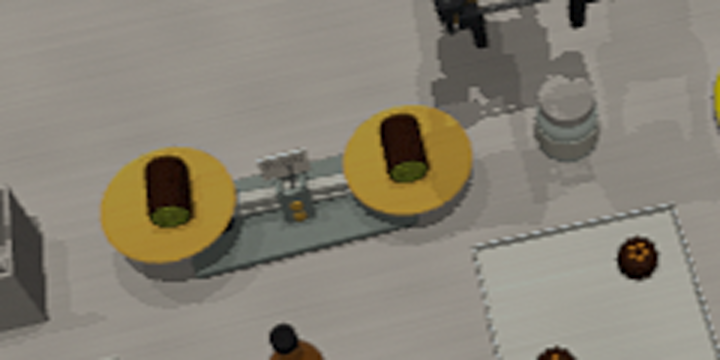

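>>> move_arm(rows=[0,0,0,0,0,0,0.088,0,0,0,0,0,0,0.088,0,0,0,0,0,0,0.088,0,0,0,0,0,0,0.088,0,0,0,0,0,0,0.088,0,0,0,0,0,0,0.088,0,0,0,0,0,0,0.088,0,0,0,0,0,0,0.088,0,0,0,0,0,0,0.088,0,0,0,0,0,0,0.088,0,0,0,0,0,0,0.088,0,0,0,0,0,0,0.088,0,0,0,0,0,0,0.088,0,0,0,0,0,0,0.088,0,0,0,0,0,0,0.088,0,0,0,0,0,0,0.088,0,0,0,0,0,0,0.088,0,0,0,0,0,0,0.088,0,0,0,0,0,0,0.088,0,0,0,0,0,0,0.088])

```text
time: 16.75
tool_pos: [415.9, -21.1, 379.7]
tool_rot: [0.0, 1.0, -0.0, -0.0]
force: [0.8, 0.7, 0.3]
finger_gap: 88.0
```

>>> move_arm(rows=[0,0,0,0,0,0,0.088,0,0,0,0,0,0,0.088,0,0,0,0,0,0,0.088,0,0,0,0,0,0,0.088,0,0,0,0,0,0,0.088,0,0,0,0,0,0,0.088,0,0,0,0,0,0,0.088,0,0,0,0,0,0,0.088,0,0,0,0,0,0,0.088,0,0,0,0,0,0,0.088,0,0,0,0,0,0,0.088,0,0,0,0,0,0,0.088,0,0,0,0,0,0,0.088,0,0,0,0,0,0,0.088,0,0,0,0,0,0,0.088,0,0,0,0,0,0,0.088,0,0,0,0,0,0,0.088,0,0,0,0,0,0,0.088,0,0,0,0,0,0,0.088,0,0,0,0,0,0,0.088])

```text
time: 18.75
tool_pos: [416.0, -21.1, 379.7]
tool_rot: [-0.0, 1.0, -0.0, -0.0]
force: [-0.4, -0.3, -0.5]
finger_gap: 87.9
```

```bash
python3 bal.py i2
python3 - <<'E'
from bench import *
from h import *
f=grab_frame("scene");g=grab_frame("top")
# plate yaw / positions of plate cakes, rolls
for n,fr,roi,roip in [("top",g,(355,195,525,270),(165,185,258,277)),("scene",f,(150,160,282,225),(355,134,425,186))]:
    im=fr["img"].astype(int);dark=im.max(2)<95
    for a,c,m in blobs(dark,100,roi): print(n,"roll",a,c.round(1),cast(fr,*c,82 if c[0]>440 or (n=="scene" and c[0]<220) else 60).round(1), cv2.minAreaRect(np.argwhere(m)[:,::-1].astype(np.float32)))
    for a,c,m in blobs(dark,60,roip): print(n,"cake",a,cast(fr,*c,22).round(1))
cv2.imwrite("pics/j.png",cv2.resize(g["img"][180:280,160:260,::-1],None,fx=5,fy=5,interpolation=2))
s=state();print(s["tool_pos"]);mv((416,-20.5,379.5,0),(436,-170,250,0))
E
```

```text
18.75 [415.96410067 -21.09030795 379.70692181] [-0.41632512 -0.29450193 -0.49223346]
pan 946 [255.47 182.97]
pan 1023 [175.52 198.  ]
top roll 116 [461.  221.2] [ 471.2 -353.7   82. ] ((460.94427490234375, 220.68948364257812), (7.279890537261963, 18.171510696411133), 16.389541625976562)
top roll 536 [491.1 232.5] [ 441.8 -430.4   82. ] ((491.0, 233.0), (26.0, 20.0), 90.0)
top roll 1802 [376.4 247.5] [ 404.2 -138.4   60. ] ((376.9999694824219, 246.0), (43.99999237060547, 45.99999237060547), 0.0)
top roll 636 [448.5 242.1] [ 418.  -319.9   82. ] ((453.9149169921875, 242.16603088378906), (72.10070037841797, 24.563932418823242), 20.409883499145508)
top cake 214 [497.4 284.7  22. ]
top cake 226 [467.8 356.8  22. ]
top cake 223 [403.1 326.3  22. ]
scene roll 291 [254.2 179.1] [ 422.2 -172.2   60. ] ((254.1588134765625, 178.96470642089844), (22.777700424194336, 13.55815601348877), 77.47119140625)
scene roll 330 [175.9 193.6] [ 427.3 -426.7   82. ] ((175.99655151367188, 193.45863342285156), (23.335783004760742, 15.197322845458984), 85.2363510131836)
scene roll 738 [214.6 207.2] [ 508.7 -313.1   82. ] ((219.04949951171875, 203.70858764648438), (21.883869171142578, 116.69197082519531), 76.6512680053711)
scene cake 119 [404.1 325.4  22. ]
scene cake 127 [468.6 355.5  22. ]
scene cake 126 [498.9 284.   22. ]
[415.97325491 -21.09791774 379.71389632]
az 0.00 dx 0.0200 dy 0.1495 dz 0.1295 rows>=4.0
```

View pics/i2.png

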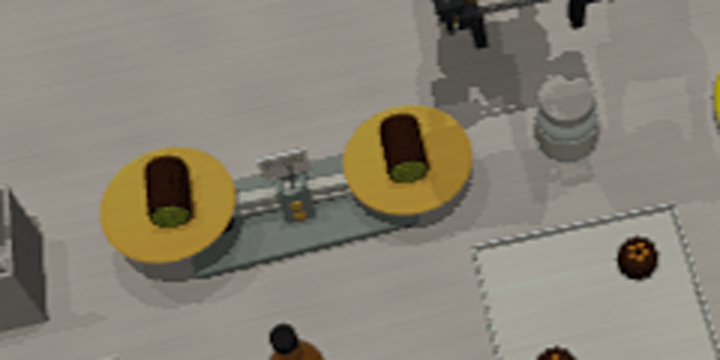

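View pics/j.png

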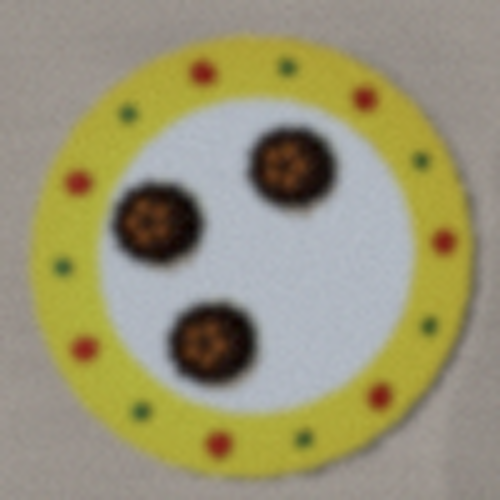

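>>> move_arm(rows=[0,0,0,0.006,0.045,0,0.088,0,0,0,0.012,0.09,0,0.088,0,0,0,0.018,0.13,0,0.088,0,0,0,0.02,0.15,0,0.088,0,0,0,0.02,0.15,0,0.088,0,0,0,0.02,0.15,0,0.088,0,0,0,0.02,0.15,0.05,0.088,0,0,0,0.02,0.15,0.1,0.088,0,0,0,0.02,0.15,0.13,0.088,0,0,0,0.02,0.15,0.145,0.088,0,0,0,0.02,0.15,0.149,0.088,0,0,0,0.02,0.15,0.149,0.088])

```text
time: 20.1
tool_pos: [435.8, -170.1, 230.5]
tool_rot: [-0.0, 1.0, 0.001, -0.0]
force: [0.5, -0.6, 0.3]
finger_gap: 88.0
```

>>> move_arm(rows=[0,0,0,0,0,0,0.06,0,0,0,0,0,0,0.05,0,0,0,0,0,0,0.03,0,0,0,0,0,0,0.03,0,0,0,0,0,0,0.03,0,0,0,0,0,0,0.03], grip_force=20)

```text
time: 20.7
tool_pos: [436.0, -171.2, 231.0]
tool_rot: [0.0, 1.0, -0.0, 0.0]
force: [-1.0, 0.6, 2.1]
finger_gap: 45.4
```

```bash
python3 bal.py k
```

```text
20.7 [ 436.03155979 -171.21457907  230.95033322] [-0.98952637  0.55129624  2.12150223]
pan 1024 [175.52 198.  ]
pan 481 [256.48 188.78]
```

View pics/k.png

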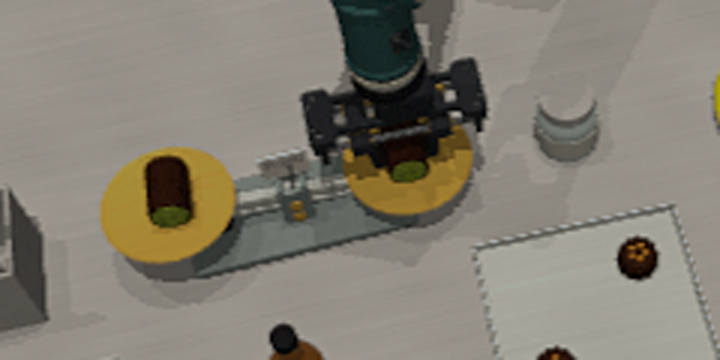

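Gripped (45.4 mm), both pans undisturbed. Lift slowly so the right pan sinks gently.

>>> move_arm(rows=[0,0,0,0,0,-0.002,0.03,0,0,0,0,0,-0.004,0.03,0,0,0,0,0,-0.006,0.03,0,0,0,0,0,-0.008,0.03,0,0,0,0,0,-0.01,0.03,0,0,0,0,0,-0.012,0.03,0,0,0,0,0,-0.014,0.03,0,0,0,0,0,-0.016,0.03,0,0,0,0,0,-0.018,0.03,0,0,0,0,0,-0.02,0.03,0,0,0,0,0,-0.022,0.03,0,0,0,0,0,-0.024,0.03,0,0,0,0,0,-0.026,0.03,0,0,0,0,0,-0.028,0.03,0,0,0,0,0,-0.03,0.03,0,0,0,0,0,-0.035,0.03,0,0,0,0,0,-0.05,0.03,0,0,0,0,0,-0.08,0.03,0,0,0,0,0,-0.1,0.03,0,0,0,0,0,-0.1,0.03])

```text
time: 22.75
tool_pos: [437.3, -171.7, 334.2]
tool_rot: [0.001, 1.0, -0.0, 0.003]
force: [0.4, 0.6, -0.2]
finger_gap: 45.9
```

```bash
python3 bal.py l; python3 -c "
from h import *
mv((436,-170.7,330.7,0),(436,-170.7,330.7,0),(432,259.2,300,68))"
```

```text
22.75 [ 437.33596615 -171.6847479   334.21700537] [ 0.42537221  0.61044211 -0.20194414]
pan 940 [254.51 178.77]
pan 997 [177.61 202.05]
az 0.00 dx 0.0000 dy 0.0000 dz -0.0000 rows>=0.0
az -68.00 dx -0.0040 dy -0.4299 dz 0.0307 rows>=8.6
```

View pics/l.png

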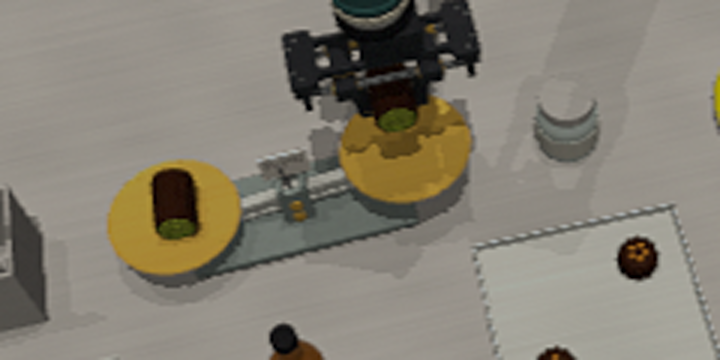

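>>> move_arm(rows=[0,0,-4,0,-0.025,0,0.03,0,0,-10,0,-0.06,0,0.03,0,0,-16,0,-0.1,0,0.03,0,0,-23,0,-0.14,0,0.03,0,0,-30,0,-0.18,0,0.03,0,0,-36,0,-0.22,0,0.03,0,0,-42,0,-0.26,0,0.03,0,0,-48,-0.002,-0.3,0,0.03,0,0,-54,-0.004,-0.34,0,0.03,0,0,-60,-0.004,-0.38,0,0.03,0,0,-65,-0.004,-0.41,0,0.03,0,0,-68,-0.004,-0.43,0,0.03,0,0,-68,-0.004,-0.43,0,0.03,0,0,-68,-0.004,-0.43,0,0.03,0,0,-68,-0.004,-0.43,0.05,0.03,0,0,-68,-0.004,-0.43,0.09,0.03,0,0,-68,-0.004,-0.43,0.11,0.03,0,0,-68,-0.004,-0.43,0.11,0.03,0,0,-68,-0.004,-0.43,0.11,0.03])

```text
time: 24.7
tool_pos: [432.0, 258.0, 220.5]
tool_rot: [0.0, 0.83, 0.559, -0.001]
force: [0.1, -0.7, -1.6]
finger_gap: 45.9
```

Run:
```python
from bench import *
from h import *
s=state();print(s["time"],s["tool_pos"],s["tool_rot"],s["force"],s["finger_gap"])
f=grab_frame("scene");cv2.imwrite("pics/m.png",cv2.resize(f["img"][110:210,330:450,::-1],None,fx=6,fy=6,interpolation=2))
w=grab_frame("wrist");cv2.imwrite("pics/m2.png",w["img"][:,:,::-1])
```

```text
24.7 [431.9997462  257.95867938 220.52086125] [ 1.62826823e-05  8.29502541e-01  5.58502555e-01 -6.55331674e-04] [ 0.13048625 -0.65649738 -1.56980722] 45.86209899863415
```

View pics/m.png

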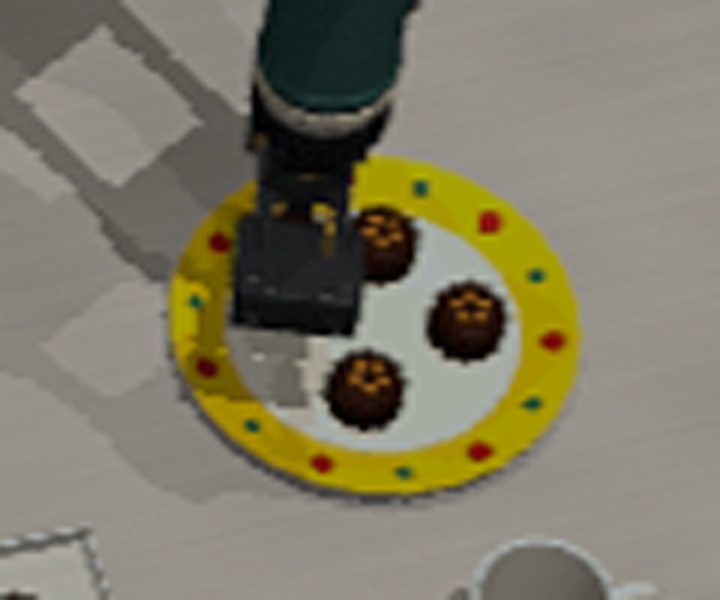

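View pics/m2.png

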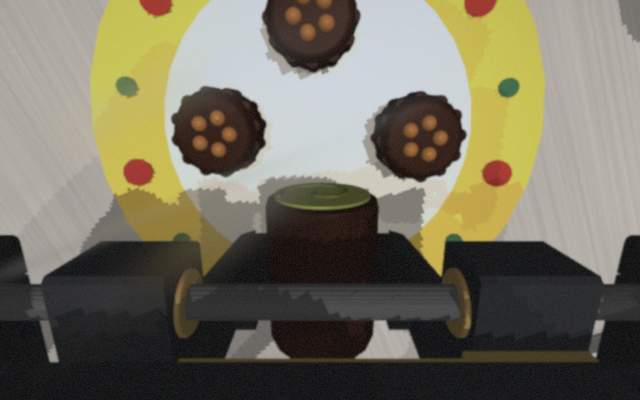

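>>> move_arm(rows=[0,0,0,0.001,0,0.015,0.03,0,0,0,0.001,0,0.026,0.03,0,0,0,0.001,0,0.032,0.03,0,0,0,0.001,0,0.035,0.03,0,0,0,0.001,0,0.036,0.03,0,0,0,0.001,0,0.036,0.03])

```text
time: 25.4
tool_pos: [432.5, 259.9, 184.9]
tool_rot: [0.0, 0.829, 0.559, 0.0]
force: [-0.5, -0.6, -1.0]
finger_gap: 46.0
```

>>> move_arm(rows=[0,0,0,0,0,0.001,0.03,0,0,0,0,0,0.002,0.03,0,0,0,0,0,0.002,0.03])

```text
time: 25.7
tool_pos: [432.4, 259.9, 182.7]
tool_rot: [-0.0, 0.829, 0.559, 0.0]
force: [0.8, 0.6, -1.9]
finger_gap: 45.8
```

>>> move_arm(rows=[0,0,0,0,0,0.001,0.03,0,0,0,0,0,0.001,0.03,0,0,0,0,0,0.001,0.03])

```text
time: 26.0
tool_pos: [432.5, 259.9, 182.0]
tool_rot: [0.0, 0.829, 0.559, 0.0]
force: [-1.1, 0.6, 2.4]
finger_gap: 46.1
```

>>> move_arm(rows=[0,0,0,0,0,0.001,0.03,0,0,0,0,0,0.001,0.03,0,0,0,0,0,0.001,0.03])

```text
time: 26.3
tool_pos: [432.6, 260.0, 182.0]
tool_rot: [-0.0, 0.829, 0.559, -0.0]
force: [-4.6, -1.9, 10.3]
finger_gap: 45.6
```

Contact reached at TCP z 182. Ease 1 mm up, release gently, lift.

>>> move_arm(rows=[0,0,0,0,0,-0.001,0.03,0,0,0,0,0,-0.001,0.03,0,0,0,0,0,-0.001,0.048,0,0,0,0,0,-0.001,0.054,0,0,0,0,0,-0.001,0.064,0,0,0,0,0,-0.001,0.07,0,0,0,0,0,-0.001,0.07,0,0,0,0,0,-0.001,0.07,0,0,0,0,0,-0.02,0.07,0,0,0,0,0,-0.06,0.07,0,0,0,0,0,-0.11,0.07,0,0,0,0,0,-0.16,0.07,0,0,0,-0.03,0.03,-0.19,0.07,0,0,0,-0.04,0.08,-0.19,0.07,0,0,0,-0.04,0.13,-0.19,0.07,0,0,0,-0.04,0.18,-0.19,0.07,0,0,0,-0.04,0.18,-0.19,0.07])

```text
time: 28.0
tool_pos: [588.4, 152.9, 370.5]
tool_rot: [0.001, 0.83, 0.558, 0.001]
force: [0.4, -0.1, 0.7]
finger_gap: 69.9
```

Run:
```python
from bench import *
from h import *
s=state();print(s["time"],s["tool_pos"],s["force"],s["finger_gap"])
f=grab_frame("scene");cv2.imwrite("pics/n.png",f["img"][:,:,::-1])
cv2.imwrite("pics/n2.png",cv2.resize(f["img"][110:210,330:450,::-1],None,fx=6,fy=6,interpolation=2))
f=grab_frame("top");cv2.imwrite("pics/n3.png",f["img"][:,:,::-1])
```

```text
28.0 [588.41539127 152.91894025 370.45917748] [ 0.37227239 -0.05173826  0.67455494] 69.86852281801312
```

View pics/n.png

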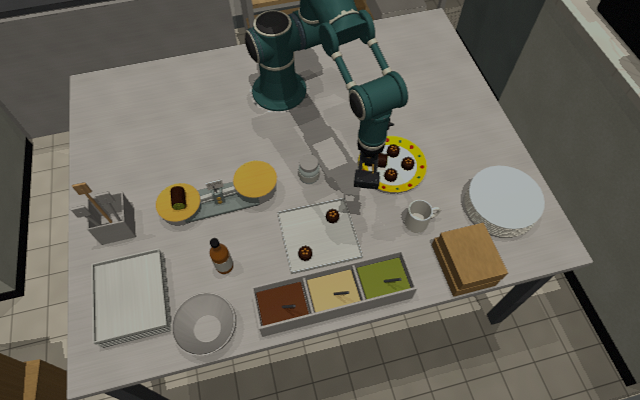

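View pics/n2.png

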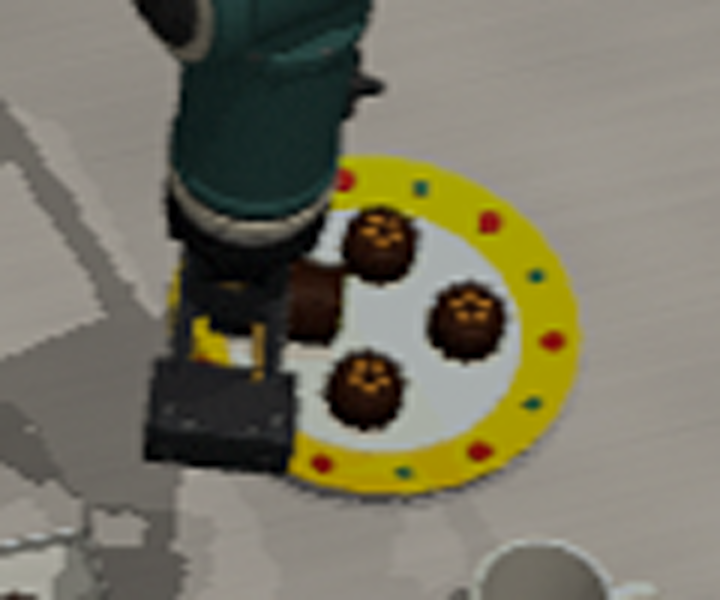

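View pics/n3.png

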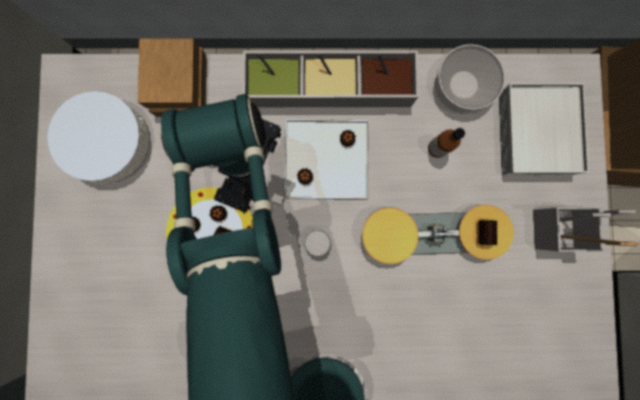

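>>> move_arm(rows=[0,0,0,-0.04,0.016,-0.02,0.07,0,0,0,-0.08,0.032,-0.04,0.07,0,0,0,-0.12,0.05,-0.04,0.07,0,0,0,-0.16,0.066,-0.04,0.07,0,0,0,-0.2,0.082,-0.04,0.07,0,0,0,-0.232,0.094,-0.04,0.07,0,0,0,-0.232,0.094,-0.04,0.07,0,0,0,-0.232,0.094,-0.04,0.07,0,0,0,-0.232,0.094,-0.04,0.07])

```text
time: 29.0
tool_pos: [583.9, -93.4, 410.6]
tool_rot: [-0.0, 0.829, 0.56, 0.0]
force: [-0.2, 0.2, 0.6]
finger_gap: 69.8
```

Run:
```python
from bench import *
from h import *
s=state();print(s["time"],s["tool_pos"],s["force"],s["qd"].round(3))
f=grab_frame("scene");cv2.imwrite("pics/o.png",cv2.resize(f["img"][110:210,330:450,::-1],None,fx=6,fy=6,interpolation=2))
d=pickle.load(open("a.pkl","rb"))
g=grab_frame("top");cv2.imwrite("pics/o2.png",cv2.resize(g["img"][100:290,150:530,::-1],None,fx=2,fy=2,interpolation=2))
for n,fr,roip in [("top",g,(165,185,258,277)),("scene",f,(355,134,425,190))]:
    for a,c,m in blobs(fr["img"].max(2)<95,60,roip): print(n,a,cast(fr,*c,22).round(1),np.round(cv2.minAreaRect(np.argwhere(m)[:,::-1].astype(np.float32))[2],1))
print(cv2.absdiff(d["scene"]["img"],f["img"])[195:280,200:440].max(2).__gt__(50).sum())
```

```text
29.0 [583.94197903 -93.41484548 410.62073456] [-0.19266238  0.22932705  0.59750794] [ 0.011  0.007 -0.006 -0.003 -0.003 -0.006]
top 196 [497.8 284.6  22. ] 90.0
top 210 [467.6 356.9  22. ] 90.0
top 409 [432.1 260.5  22. ] 21.8
top 202 [403.1 326.   22. ] 90.0
scene 381 [419.7 280.2  22. ] 69.8
scene 127 [468.6 355.5  22. ] 90.0
scene 124 [498.7 283.8  22. ] 18.4
1136
```

View pics/o.png

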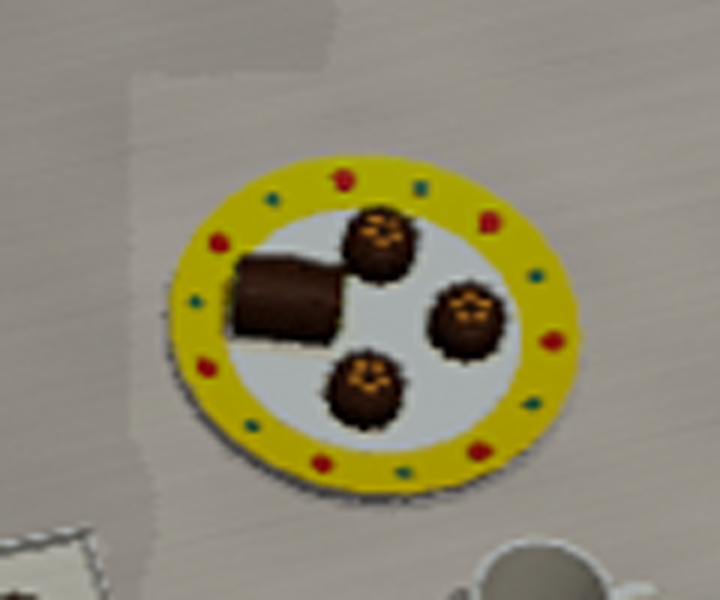

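View pics/o2.png

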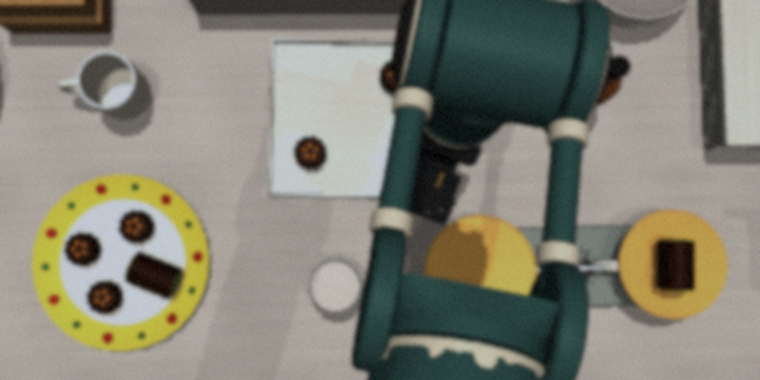

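```bash
python3 -c "
from bench import *
print(sign_off(),state()['time'])"
```

```text
the job is handed in; nothing more can be done
the job is handed in; nothing more can be done
```

The heavier roll is in the empty place on the serving plate, lying flat, and the lighter one is still on the balance's right pan. I handed the job in at about 29 s of the allowed 67 s.

- **Weighing:** I set the nearer tray roll on the right pan and the farther one on the left, both held until they touched the pan. The left pan dropped fully. Two readings 4 s apart matched, so the balance had come to rest.
- **Placing:** I lifted the left roll slowly so the right pan sank gently. I lowered it onto the plate until it touched, eased up about 1 mm, and let go.
- **Last checks:**
  - The overhead camera puts the placed roll at about (432, 260) mm, in line with the gap and about 2–3 mm nearer the plate's centre. I aimed about 2 mm inward to keep it off the rim.
  - The plate cakes were within about 1 mm of where they started. One of them and the roll merged into one shape in the second camera view, so for those two I relied on the overhead view.
  - In the pictures the bottle, jar, mug and tray cakes looked unmoved, but I did not measure them. At the end the arm hid part of the bottle and one tray cake from above.
  - The arm was clear of everything.
  - The largest force I read was about 10 N, when the roll touched the plate.

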